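# Close up and fill the table caddy

### The job

Pack the table caddy: the pepper mill and the rectangular tea tin have to go into the wooden caddy with the two spice jars that are already in it. It is a tight fit and the jars stand straggling, so they must be closed up to make room; in the end all four stand upright inside, each flat on the caddy's floor, and the caddy stands level on the worktop. Leave the salt shaker and the coffee cup where they are.

Things in the scene. Friction and masses are not known exactly. Their poses are not given: they have to be found in the camera images.
- caddy: Open wooden caddy, 0.9 kg, outside 229 x 92 mm; one undivided compartment 205 mm (x axis) x 72 mm (y axis). Origin: centre of its underside, z up. Floor's top 8 mm above that; long sides 10 mm thick, 46 mm high; ends (+x and -x) 12 mm thick, 76 mm high, with hand slots. On the worktop (z = 0), its length within 0.25 rad of the worktop's front edge, its -x end to the left, towards the cooker.
- red_jar: Round spice jar with a red screw cap, 41 mm in diameter and 105 mm high, 0.11 kg; origin: centre of its underside. Stands in the caddy close to the -x end (0.5 to 3 mm from it).
- white_jar: Round clear spice jar with a white cap, 47 mm in diameter and 98 mm high, 0.11 kg; origin: centre of its underside. Stands in the caddy on the +x side of the red-capped jar, with a useless gap of about 20 to 42 mm between the two. Held and pressed down it sticks to the floor and only leans, so lift it a little to shift it.
- tea_tin: Rectangular aluminium tea tin with a closed lid (the lid does not come off), 66 mm (its x axis) x 44 mm (its y axis) x 98 mm high, 0.2 kg; origin: centre of its underside, z up. Stands on the worktop at any slant. Only with its 66 mm side across the caddy does everything fit comfortably in one row (41 + 47 + 44 + 58 mm of the 205 mm).
- pepper_mill: Tall dark wooden pepper mill, 58 mm in diameter at its foot and 200 mm high with a round head 50 mm in diameter between 145 and 189 mm and a small knob on top, 0.18 kg; origin: centre of its underside. The head does not turn. Stands on the worktop. It is about 100 mm taller than its neighbours, so a gripper working on a lower thing right beside it can strike it.
- salt_shaker: Bystander: salt shaker, 44 mm in diameter and 90 mm high, on the worktop; origin: centre of its underside.
- coffee_cup: Bystander: white coffee cup with a handle, 93 x 120 x 59 mm, on the worktop; origin: centre of its underside.
Mind the look-alikes: they are no part of the job. Leave any green look-alike of the tea_tin alone.

How it is judged:
By the outcome, as a careful person would: the job done as asked, in the order asked, and still so for the second after the job is handed in, with the robot touching nothing.
It also fails if it takes over 61 s, if anything falls off the work surface, if the arm or the gripper's body presses on something with over 40 N, if the wrist force passes 120 N, or if a joint passes its speed limit or range.

### The arm

A 6-joint arm with a two-finger parallel gripper is mounted at the origin on a cart in front of the work surface, level with it; the furniture and walls round the work are solid. World frame = base frame: x ahead of the robot, y to its left, z up, the work surface at z = 0. Lengths are in mm, angles in degrees, forces in N, time in s.
With the tool pointing down it reaches from about 350 to 850 mm from the base axis. Payload 8.1 kg.
Tool frame: the origin (TCP) lies midway between the tips of the shut fingers; the grasp point (between the pads) lies 19 mm behind it (r.pinch_z is the distance from the TCP to the grasp point, in mm); z points along the fingers, y is the line along which they close (so a half turn about z gives the same grasp; the last joint's range is limited). The gripper opens to 85 mm and grips with 20 to 120 N. Pads are 22 mm wide; open, the fingers measure 114 mm over their backs; the gripper's body (76 mm by 85 mm) begins 54 mm behind the grasp point. The pads swing forward as they close: fully open they stand 13 mm farther back than shut.
Start: joints at [68.446, 7.471, 85.268, -0, 87.261, -4.893], TCP at [172.009, 574.82, 231.292] pointing down, gripper open.
Joint ranges: [-169.43, 169.43], [-51.17, 129.36], [1.28, 143.12], [-76.62, 256.62], [0, 156.53], [-152.29, 152.29]. Speed limits (degrees/s): [136.94, 136.94, 159.86, 180, 180, 180].

### API

Orientations are given as [roll, pitch, yaw] about the fixed x, y, z axes, in that order (R = Rz(yaw) Ry(pitch) Rx(roll)).
In Python, from bench import sensors, optics, job, r gives the robot as it stands.
- The arm moves only by the tool play_rows, never from a script. Its argument "motion" is a list that holds one entry, the list of rows, each a list of 6 numbers: the shift along the tool's x, y, z in cm, then the turn, a rotation vector about the tool's x, y, z in degrees. In form: [[[x, y, z, ax, ay, az], ...]]. A call has 1 to 5 rows; each row is the pose to reach, as a shift and turn from the pose commanded when the call began, along the tool's axes at that moment; what a row does not reach only later rows make up. A row lasts 1/10 s, in which the tool goes at most 50 mm and 8.59 degrees, less where a joint would pass 70% of its speed; a pose out of reach is approached as far as the arm can. A call with a gripper value outside its range is refused whole. "jaw" is the opening, from 0 (shut) to 1 (fully open), set as the call begins (left out, the last holds). The fingers move at their own pace and stop on an object; "squeeze" is the grip in N (left out, the last holds). Time passes only in rows, so rows that repeat a pose let the fingers close. It gives the time, the measured TCP pose, the force, the opening and the grip force at its end, in the units of the state.
- sensors.sense(): the state, without advancing time (a new reading comes with each control period).
- optics.snapshot(name): name is "scene" or "top"; returns a dict with "pixels" (480x640x3 uint8, red, green, blue), "mtx" (3x3 intrinsics, pixels), "R" (3x3) and "t" (3): a world point X has camera coordinates R X + t. Camera axes: x right, y down, z forward; pixel columns grow to the right and rows downward; lengths in mm; the calibration is good to about 2 mm. A picture is of the moment at which its call begins. There is no depth.
- job.hand_in(): hands the job in; it is judged then, once.
The state is a dict: "time": time; "joint_pos": joint angles; "qd": joint speeds; "joint_efforts": joint torques, N m; "tool_pos": TCP position; "tcp_rot": TCP orientation; "ft_force": force on the tool from outside, world axes, zero at the start; "wrist_torque": the same for the moment, N m; "finger_gap": finger opening in mm; "grip_force": force on a finger pad.
Only numpy, scipy, OpenCV 4.12 (cv2) and the standard library are available. Lean on these libraries where they do the work, as an engineer would, in place of code of your own. Each camera call takes 0.05 s, during which the arm holds its last target. There are 200 camera calls.

## Working session

There is one attempt and no reset: what is moved stays moved. The work goes in short steps, Python scripts to look and compute and a tool call to move; the robot and the scene stay as the last step left them, time stands still between calls to the robot, and variables do not carry over. Pictures are saved under pics/ and viewed, at most 10 in all, crops included, and the job is handed in when it is done.

Besides the shell and the picture viewer there is one more tool, called after ">>>" in YAML: its name, and indented under it one key for each argument. play_rows: Moves the arm, as the interface text tells. Its arguments: {"type":"object","properties":{"motion":{"type":"array","items":{"type":"array","items":{"type":"array","items":{"type":"number"}}}},"jaw":{"type":"number"},"squeeze":{"type":"number"}},"required":["motion"]}

```bash
ls; mkdir -p pics; python3 - <<'E'
from bench import sensors, optics, job, r
import cv2,numpy as np
for n in("scene","top"):
    s=optics.snapshot(n); cv2.imwrite(f"pics/{n}0.png",s["pixels"][:,:,::-1])
    print(n,np.round(s["mtx"],1).tolist(),np.round(s["R"],4).tolist(),np.round(s["t"],1).tolist())
print(sensors.sense(), r.pinch_z)
E
```

```text
pics
scene [[514.8, 0.0, 330.3], [0.0, 514.8, 230.3], [0.0, 0.0, 1.0]] [[0.7658, -0.6431, 0.0001], [-0.4638, -0.5524, -0.6926], [0.4454, 0.5304, -0.7213]] [-418.2, 165.5, 763.7]
top [[533.6, 0.0, 315.3], [0.0, 533.6, 243.5], [0.0, 0.0, 1.0]] [[0.0076, -0.9998, -0.0204], [-0.9878, -0.0043, -0.1558], [0.1556, 0.0214, -0.9876]] [-140.4, 432.8, 1049.0]
{'time': 0.1, 'joint_pos': array([ 6.84463941e+01,  7.51118121e+00,  8.53229705e+01, -1.83519695e-03,
        8.72606561e+01, -4.89222577e+00]), 'qd': array([-0.02758335, -0.12289425, -0.12870282,  0.02753776, -0.02174605,
        0.00189667]), 'joint_efforts': array([ 3.03707369e-03, -5.70948172e+01, -5.01947808e+01,  1.75311456e-06,
        8.00840382e-03, -8.37697894e-05]), 'tool_pos': array([171.83027244, 574.35921366, 230.34581189]), 'tcp_rot': array([-1.79905381e+02, -6.25910120e-03,  1.63338704e+02]), 'ft_force': array([-0.10128832, -0.4368173 ,  0.40856002]), 'wrist_torque': array([ 0.00637095, -0.01288625, -0.03438974]), 'grip_force': 0.0, 'finger_gap': 85.34132200428037} 18.700000000000003
```

View pics/scene0.png

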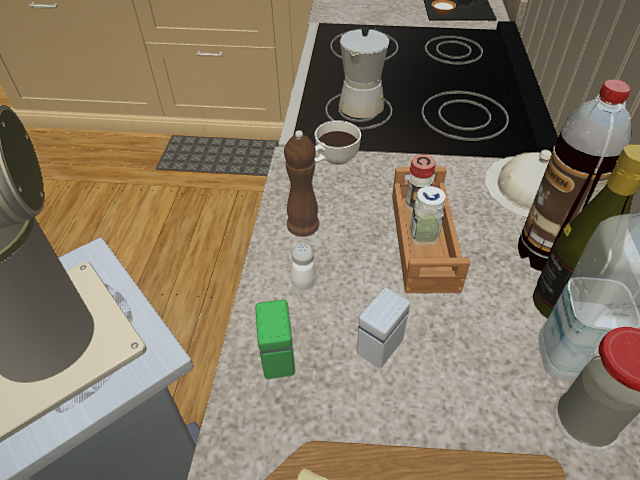

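View pics/top0.png

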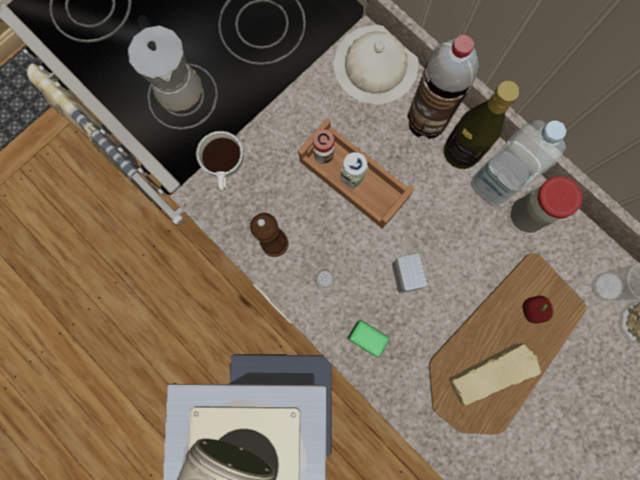

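Possible confusions:
- Tea tin: silver tin at top (411,273), scene (383,327). The green one at top (370,338), scene (275,340), is the look-alike, so I choose the silver one.
- Mill: dark mill at top (270,235), scene (302,185). The moka pot at top (165,70) and the salt shaker at top (325,280) are not it.
- Jars: the ones in the caddy at top (324,145) and (354,170). The red-lidded jar at top (555,200) is not it.

Next, close crops.

```bash
python3 - <<'E'
import cv2
t=cv2.imread("pics/top0.png"); s=cv2.imread("pics/scene0.png")
cv2.imwrite("pics/ct.png",cv2.resize(t[115:305,245:445],None,fx=3.15,fy=3.15,interpolation=cv2.INTER_CUBIC)[:600])
cv2.imwrite("pics/cs.png",cv2.resize(s[125:375,240:480],None,fx=2.4,fy=2.4,interpolation=cv2.INTER_CUBIC))
E
```

```text
(no output)
```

View pics/ct.png

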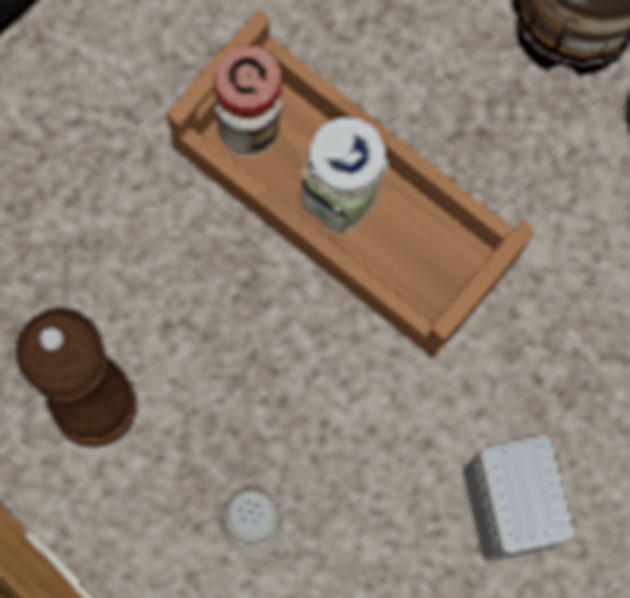

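View pics/cs.png

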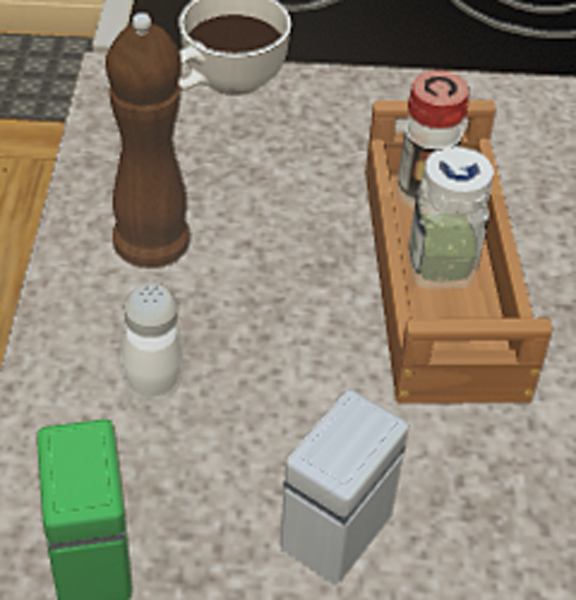

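```bash
cat > geo.py <<'E'
import numpy as np
from scipy.optimize import least_squares
CAM={"scene":(np.array([[514.8,0,330.3],[0,514.8,230.3],[0,0,1]]),np.array([[0.7658,-0.6431,0.0001],[-0.4638,-0.5524,-0.6926],[0.4454,0.5304,-0.7213]]),np.array([-418.2,165.5,763.7])),
"top":(np.array([[533.6,0,315.3],[0,533.6,243.5],[0,0,1]]),np.array([[0.0076,-0.9998,-0.0204],[-0.9878,-0.0043,-0.1558],[0.1556,0.0214,-0.9876]]),np.array([-140.4,432.8,1049.0]))}
def proj(c,X):
    K,R,t=CAM[c]; p=(np.atleast_2d(X)@R.T+t)@K.T; return p[:,:2]/p[:,2:]
def ray(c,uv,z):
    K,R,t=CAM[c]; d=R.T@np.linalg.solve(K,[*uv,1]); o=-R.T@t; return o+d*(z-o[2])/d[2]
def fit(obs,x0):
    # obs: list (cam, local xyz, uv); pose x,y,yaw
    def res(p):
        c,s=np.cos(p[2]),np.sin(p[2]); out=[]
        for cam,L,uv in obs:
            out.append(proj(cam,[p[0]+c*L[0]-s*L[1],p[1]+s*L[0]+c*L[1],L[2]])[0]-uv)
        return np.ravel(out)
    f=least_squares(res,x0,loss="soft_l1"); return f.x,np.round(f.fun.reshape(-1,2),1)
E
python3 - <<'E'
from geo import *
T=lambda u,v:np.array([245+u/3.15,115+v/3.15]); S=lambda u,v:np.array([240+u/2.4,125+v/2.4])
for n,t,s,z in[("red",(248,74),(441,87),105),("white",(347,154),(460,170),98),("mill",(51,338),(142,18),200),("salt",(250,515),(152,296),90)]:
    print(n,ray("top",T(*t),z).round(1),ray("scene",S(*s),z).round(1))
h,w=114.5,46
o=[("top",(-h,w,76),T(258,11)),("top",(-h,-w,76),T(170,117)),("top",(h,w,76),T(533,231)),("top",(h,-w,76),T(436,338)),
("scene",(-h,-w,76),S(372,103)),("scene",(-h,w,76),S(494,101)),("scene",(h,-w,0),S(402,402)),("scene",(h,w,0),S(531,400)),("scene",(h,w,76),S(550,330))]
c=ray("top",T(350,175),40)
p,f=fit(o,[c[0],c[1],-.8]);print("caddy",p.round(3),np.degrees(p[2]),f.tolist())
pc=p
tt=[(483,452),(546,437),(572,538),(505,553)]; ss=[(288,462),(350,391),(408,420),(344,502)]
print([ray("top",T(*q),98).round(1).tolist() for q in tt],[ray("scene",S(*q),98).round(1).tolist() for q in ss])
E
```

```text
red [ 629.5 -154.3  105. ] [ 633.7 -147.5  105. ]
white [ 580.4 -215.6   98. ] [ 584.3 -212.    98. ]
mill [443.8 -47.9 200. ] [441.5 -50.4 200. ]
salt [ 357.4 -156.8   90. ] [ 357.2 -162.1   90. ]
caddy [ 576.074 -217.641  -39.964] -2289.7948639525603 [[-0.5, -1.2], [-2.2, -1.2], [1.2, -0.3], [2.5, 0.9], [-0.2, -2.2], [-0.1, -1.5], [-4.0, 1.0], [-0.4, 1.6], [1.0, 0.1]]
[[395.4, -296.3, 98.0], [404.6, -334.1, 98.0], [344.1, -348.1, 98.0], [335.0, -308.3, 98.0]] [[335.0, -312.1, 98.0], [395.1, -299.0, 98.0], [405.8, -334.7, 98.0], [340.8, -350.1, 98.0]]
```

```bash
cat > joint.py <<'E'
from geo import *
from scipy.spatial.transform import Rotation as Ro
T=lambda u,v:np.array([245+u/3.15,115+v/3.15]); S=lambda u,v:np.array([240+u/2.4,125+v/2.4])
h,w=114.5,46
obs=[]  # obj, cam, local, uv
A=lambda *a:obs.append(a)
for L,uv in[((-h,w,76),(258,11)),((-h,-w,76),(170,117)),((h,w,76),(533,231)),((h,-w,76),(436,338))]:A("caddy","top",L,T(*uv))
for L,uv in[((-h,-w,76),(372,103)),((-h,w,76),(494,101)),((h,-w,0),(402,402)),((h,w,0),(531,400)),((h,w,76),(550,330))]:A("caddy","scene",L,S(*uv))
for L,uv in[((33,22,98),(483,452)),((33,-22,98),(546,437)),((-33,-22,98),(572,538)),((-33,22,98),(505,553)),((-33,22,0),(487,558))]:A("tin","top",L,T(*uv))
for L,uv in[((-33,22,98),(288,462)),((33,22,98),(350,391)),((33,-22,98),(408,420)),((-33,-22,98),(344,502)),((-33,-22,0),(337,581)),((-33,22,0),(283,553))]:A("tin","scene",L,S(*uv))
for n,t,s,z in[("red",(248,74),(441,87),105),("white",(347,154),(460,170),98),("mill",(51,338),(142,18),200),("salt",(250,515),(152,296),90)]:
    A(n,"top",(0,0,z),T(*t));A(n,"scene",(0,0,z),S(*s))
names=["caddy","tin","red","white","mill","salt"]
def cams(p):
    out={}
    for i,c in enumerate(("scene","top")):
        K,R,t=CAM[c]; q=p[6*i:6*i+6]; C=-R.T@t+q[3:]; R2=Ro.from_rotvec(q[:3]).as_matrix()@R
        out[c]=(K,R2,-R2@C)
    return out
def res(p):
    cm=cams(p); P=p[12:].reshape(-1,3); r=[]
    for n,c,L,uv in obs:
        x,y,a=P[names.index(n)]; K,R,t=cm[c]
        X=np.array([x+np.cos(a)*L[0]-np.sin(a)*L[1],y+np.sin(a)*L[0]+np.cos(a)*L[1],L[2]])
        q=K@(R@X+t); r+=list((q[:2]/q[2]-uv)/0.8)
    x,y,a=P[0]; d=P[2][:2]-P[0][:2]
    r.append((d@[np.cos(a),np.sin(a)]+80.3)/0.8)
    for i in(0,6): r+=list(p[i:i+3]/0.003)+list(p[i+3:i+6]/2)
    return np.array(r+list(P[2:,2]))
p0=np.r_[np.zeros(12),576,-217,-2.265, 370,-322,.22, 631,-151,0, 582,-214,0, 443,-49,0, 357,-159,0]
f=least_squares(res,p0,loss="soft_l1"); P=f.x[12:].reshape(-1,3); np.save("fit.npy",f.x)
if __name__=="__main__":
    for n,q in zip(names,P): print(n,q[:2].round(1),np.degrees(q[2]).round(1))
    print(f.x[:12].round(4)); print((f.fun[:2*len(obs)]*.8).reshape(-1,2).round(1).tolist())
    R=Ro.from_euler("z",P[0,2]).as_matrix()[:2,:2]
    for i in range(1,6): print(names[i],((P[i,:2]-P[0,:2])@R).round(1))
    for n,uv,z in[("cola",(430,125),0),("colatop",(463,45),300),("wine",(462,155),0),("winetop",(507,93),300)]: print(n,ray("top",uv,z).round(0))
E
python3 joint.py
```

```text
caddy [ 579.4 -215.7] -129.9
tin [ 372.7 -321.9] 13.1
red [ 630.5 -152.8] -0.0
white [ 584.4 -213.1] -0.0
mill [445.7 -46.1] 0.0
salt [ 359.7 -157.7] 0.0
[-1.0000e-03  1.0000e-04 -3.5000e-03 -9.7900e-02 -2.3970e-01  3.1216e+00
 -1.5000e-03  9.0000e-04  1.7000e-03  9.7900e-02  2.3970e-01  4.0016e+00]
[[-0.6, -1.1], [-2.3, -1.4], [0.5, -0.2], [1.7, 0.7], [0.0, -1.9], [-0.1, -1.3], [-3.6, 0.4], [-0.3, 1.0], [0.9, -0.4], [-1.5, -1.1], [1.1, -1.4], [1.5, 0.5], [-0.0, 0.9], [-1.2, 2.5], [-1.7, -0.6], [-0.6, -2.8], [2.6, 0.5], [3.1, -0.2], [0.8, 4.6], [-2.1, -0.1], [0.0, 1.1], [0.5, 3.8], [-0.7, -0.4], [0.1, 1.9], [-0.1, 0.2], [0.2, -0.0], [1.0, -0.1], [-0.4, -0.6]]
tin [214.  -90.4]
red [-81.   -1.1]
white [-5.2  2.1]
mill [ -44.3 -211.4]
salt [  96.4 -205.8]
cola [ 698. -382.    0.]
colatop [ 715. -378.  300.]
wine [ 631. -449.    0.]
winetop [ 633. -444.  300.]
```

```bash
cat > plan.py <<'E'
# python3 plan.py x0 y0 z0 yaw0  x y z yaw ncalls : rows (cm,deg) per call, tool pointing down
import sys,numpy as np
a=list(map(float,sys.argv[1:])); s=np.array(a[:4]); g=np.array(a[4:8]); n=int(a[8])
d=g-s; d[3]=(d[3]+180)%360-180
c=s.copy()
for i in range(n):
    y=np.radians(c[3]); ex=np.array([np.cos(y),np.sin(y)]); ey=np.array([np.sin(y),-np.cos(y)]); t=s+d*(i+1)/n; e=t-c
    print([round(float(v),2) for v in(e[:2]@ex/10,e[:2]@ey/10,-e[2]/10)],"az",round(-e[3],2)); c=t
E
python3 plan.py 172 574.8 231.3 163.34 584.4 -213.1 260 50.1 5
```

```text
[-12.42, -12.73, -0.57] az 22.65
[-16.36, -6.97, -0.57] az 22.65
[-17.79, -0.13, -0.57] az 22.65
[-16.46, 6.73, -0.57] az 22.65
[-12.6, 12.55, -0.57] az 22.65
```

>>> play_rows:
  motion:
    - [[-4.0, -4.2, -0.5, 0, 0, 8], [-8.0, -8.4, -0.6, 0, 0, 16], [-12.4, -12.7, -0.6, 0, 0, 22.65], [-12.4, -12.7, -0.6, 0, 0, 22.65]]
  jaw: 1

```text
time: 0.5
tool_pos: [255.3, 414.8, 236.8]
tcp_rot: [-179.9, 0.0, 140.4]
ft_force: [0.1, -0.3, 0.1]
finger_gap: 85.8
grip_force: 0.0
```

>>> play_rows:
  motion:
    - [[-4.2, -1.7, -0.6, 0, 0, 7], [-8.4, -3.5, -0.6, 0, 0, 14], [-12.4, -5.2, -0.6, 0, 0, 22.65], [-16.4, -7.0, -0.6, 0, 0, 22.65], [-16.4, -7.0, -0.6, 0, 0, 22.65]]

```text
time: 1.0
tool_pos: [338.8, 255.4, 243.0]
tcp_rot: [-180.0, 0.1, 117.7]
ft_force: [-0.1, 0.6, 0.3]
finger_gap: 85.4
grip_force: 0.0
```

>>> play_rows:
  motion:
    - [[-4.4, 0, -0.6, 0, 0, 7], [-8.8, 0, -0.6, 0, 0, 14], [-13.2, -0.1, -0.6, 0, 0, 22.65], [-17.8, -0.1, -0.6, 0, 0, 22.65], [-17.8, -0.1, -0.6, 0, 0, 22.65]]

```text
time: 1.5
tool_pos: [421.2, 98.0, 248.9]
tcp_rot: [-180.0, 0.1, 95.1]
ft_force: [-1.0, 0.3, 0.3]
finger_gap: 85.5
grip_force: 0.0
```

>>> play_rows:
  motion:
    - [[-4.2, 1.7, -0.6, 0, 0, 7], [-8.4, 3.4, -0.6, 0, 0, 14], [-12.4, 5.1, -0.6, 0, 0, 22.65], [-16.5, 6.7, -0.6, 0, 0, 22.65], [-16.5, 6.7, -0.6, 0, 0, 22.65]]

```text
time: 2.0
tool_pos: [503.0, -58.9, 254.3]
tcp_rot: [-180.0, 0.1, 72.6]
ft_force: [-0.2, 0.3, -1.5]
finger_gap: 85.5
grip_force: 0.0
```

>>> play_rows:
  motion:
    - [[-4.2, 4.2, -0.5, 0, 0, 8], [-8.4, 8.4, -0.5, 0, 0, 16], [-12.6, 12.5, -0.5, 0, 0, 22.65], [-12.6, 12.5, -0.5, 0, 0, 22.65], [-12.6, 12.5, -0.5, 0, 0, 22.65]]

```text
time: 2.5
tool_pos: [584.7, -214.8, 258.8]
tcp_rot: [-179.9, 0.0, 50.0]
ft_force: [0.4, 0.2, -0.5]
finger_gap: 85.5
grip_force: 0.0
```

>>> play_rows:
  motion:
    - [[0, 0, 4, 0, 0, 0], [0, 0, 8, 0, 0, 0], [0, 0, 12, 0, 0, 0], [0, 0, 13, 0, 0, 0], [0, 0, 13, 0, 0, 0]]

```text
time: 3.0
tool_pos: [582.5, -211.1, 128.3]
tcp_rot: [-179.7, 0.1, 50.2]
ft_force: [-0.7, -0.2, 1.2]
finger_gap: 85.3
grip_force: 0.0
```

```bash
python3 - <<'E'
from bench import sensors, optics
import cv2,numpy as np
a=optics.snapshot("top")["pixels"][:,:,::-1]; b=optics.snapshot("scene")["pixels"][:,:,::-1]
A=cv2.resize(a[100:240,280:420],None,fx=2.85,fy=3.5); B=cv2.resize(b[130:300,370:480],None,fx=3.5,fy=2.88)
A=cv2.resize(a[100:240,280:420],(400,400),interpolation=2); B=cv2.resize(b[150:300,360:510],(400,400),interpolation=2)
cv2.imwrite("pics/h1.png",np.hstack([A,B]));print(sensors.sense()["tool_pos"])
E
```

```text
[ 585.1220532  -212.94713654  132.6252483 ]
```

View pics/h1.png

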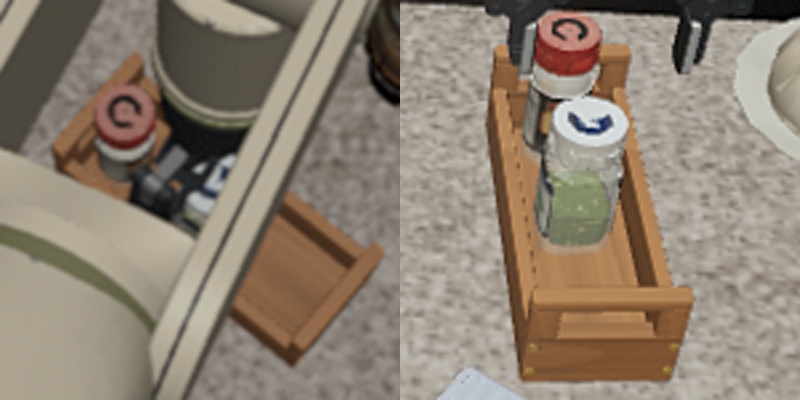

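The crop shows the open fingers straddling the white jar: finger ends at scene px (408,180) and (468,176), white cap centre at (431,196). I compare these with the projection.

```bash
python3 - <<'E'
from joint import *
import numpy as np
x=np.load("fit.npy"); cm=cams(x)
e=np.array([np.sin(np.radians(50.2)),-np.cos(np.radians(50.2)),0])
for z in(133,146):
  for s in(-50,50):
    X=np.array([585.1,-213,z])+s*e
    for c in("scene",):
        K,R,t=cm[c];q=K@(R@X+t);print(z,s,(q[:2]/q[2]).round(1),proj(c,X).round(1))
K,R,t=cm["scene"];q=K@(R@np.array([584.4,-213.1,98])+t);print((q[:2]/q[2]).round(1))
E
```

```text
133 -50 [403.6 181.3] [[404.1 179.7]]
133 50 [466.5 181. ] [[467.2 179.5]]
146 -50 [404.5 175. ] [[405.  173.3]]
146 50 [468.1 174.7] [[468.8 173.2]]
[431.8 197.7]
```

>>> play_rows:
  motion:
    - [[0, 0, 2.5, 0, 0, 0], [0, 0, 5, 0, 0, 0], [0, 0, 7, 0, 0, 0], [0, 0, 7, 0, 0, 0], [0, 0, 7, 0, 0, 0]]

```text
time: 3.6
tool_pos: [585.3, -213.9, 62.8]
tcp_rot: [179.8, -0.0, 50.1]
ft_force: [-0.3, -0.9, 1.2]
finger_gap: 85.6
grip_force: 0.0
```

>>> play_rows:
  motion:
    - [[0, 0, 0, 0, 0, 0], [0, 0, 0, 0, 0, 0], [0, 0, 0, 0, 0, 0], [0, 0, 0, 0, 0, 0], [0, 0, 0, 0, 0, 0]]
  jaw: 0.4
  squeeze: 25

```text
time: 4.1
tool_pos: [584.7, -213.7, 61.7]
tcp_rot: [179.9, -0.0, 50.1]
ft_force: [-1.1, 1.6, 6.9]
finger_gap: 45.5
grip_force: 27.6
```

>>> play_rows:
  motion:
    - [[0, 0, 0, 0, 0, 0], [0, 0, 0, 0, 0, 0], [0, 0, 0, 0, 0, 0], [0, 0, 0, 0, 0, 0]]
  jaw: 0.2

```text
time: 4.5
tool_pos: [584.7, -213.7, 61.7]
tcp_rot: [179.9, -0.0, 50.1]
ft_force: [-2.1, 0.2, 6.9]
finger_gap: 45.9
grip_force: 27.6
```

>>> play_rows:
  motion:
    - [[0, 0, -0.5, 0, 0, 0], [0, 0, -1.0, 0, 0, 0], [0.5, 0, -1.0, 0, 0, 0], [1.2, 0, -1.0, 0, 0, 0], [1.8, 0, -1.0, 0, 0, 0]]

```text
time: 5.0
tool_pos: [595.7, -198.9, 70.0]
tcp_rot: [-180.0, -0.0, 50.1]
ft_force: [0.2, 0.6, -1.5]
finger_gap: 45.2
grip_force: 27.5
```

>>> play_rows:
  motion:
    - [[0.4, 0, 0, 0, 0, 0], [0.7, 0, 0, 0, 0, 0], [0.9, 0, 0, 0, 0, 0], [0.9, 0, 0, 0, 0, 0], [0.9, 0, 0, 0, 0, 0]]

```text
time: 5.5
tool_pos: [601.2, -192.8, 70.2]
tcp_rot: [-180.0, 0.0, 50.1]
ft_force: [0.8, 0.7, -1.2]
finger_gap: 45.3
grip_force: 27.5
```

>>> play_rows:
  motion:
    - [[0.1, 0, 0, 0, 0, 0], [0.2, 0, 0, 0, 0, 0], [0.2, 0, 0, 0, 0, 0], [0.2, 0, 0, 0, 0, 0]]

```text
time: 5.9
tool_pos: [602.5, -191.2, 70.3]
tcp_rot: [180.0, 0.0, 50.1]
ft_force: [0.9, 0.3, -1.2]
finger_gap: 45.2
grip_force: 27.5
```

>>> play_rows:
  motion:
    - [[0.1, 0, 0, 0, 0, 0], [0.2, 0, 0, 0, 0, 0], [0.2, 0, 0, 0, 0, 0], [0.2, 0, 0, 0, 0, 0]]

```text
time: 6.3
tool_pos: [603.8, -189.6, 70.3]
tcp_rot: [180.0, 0.0, 50.1]
ft_force: [0.1, 0.9, -0.5]
finger_gap: 44.9
grip_force: 27.5
```

>>> play_rows:
  motion:
    - [[0.1, 0, 0, 0, 0, 0], [0.15, 0, 0, 0, 0, 0], [0.15, 0, 0, 0, 0, 0], [0.15, 0, 0, 0, 0, 0]]

```text
time: 6.7
tool_pos: [604.8, -188.5, 70.3]
tcp_rot: [-180.0, 0.0, 50.1]
ft_force: [-0.2, 0.4, -0.2]
finger_gap: 45.3
grip_force: 27.5
```

```bash
python3 - <<'E'
from bench import sensors, optics
import cv2,numpy as np
b=optics.snapshot("scene")["pixels"][:,:,::-1]
cv2.imwrite("pics/h2.png",cv2.resize(b[140:300,370:490],(450,600),interpolation=2));print(sensors.sense()["ft_force"])
E
```

```text
[-0.1097488   0.88075257 -1.73469759]
```

View pics/h2.png

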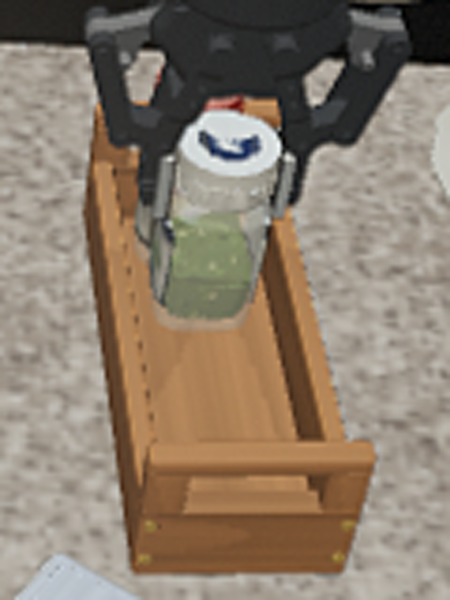

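>>> play_rows:
  motion:
    - [[0.1, 0, 0, 0, 0, 0], [0.15, 0, 0, 0, 0, 0], [0.15, 0, 0, 0, 0, 0], [0.15, 0, 0, 0, 0, 0]]

```text
time: 7.15
tool_pos: [605.7, -187.4, 70.3]
tcp_rot: [180.0, 0.0, 50.1]
ft_force: [-0.8, -0.1, -1.1]
finger_gap: 45.5
grip_force: 27.5
```

>>> play_rows:
  motion:
    - [[0.1, 0, 0, 0, 0, 0], [0.15, 0, 0, 0, 0, 0], [0.15, 0, 0, 0, 0, 0], [0.15, 0, 0, 0, 0, 0]]

```text
time: 7.55
tool_pos: [606.7, -186.2, 70.3]
tcp_rot: [-180.0, 0.0, 50.1]
ft_force: [-0.4, -0.2, -0.7]
finger_gap: 45.3
grip_force: 27.5
```

>>> play_rows:
  motion:
    - [[0.1, 0, 0, 0, 0, 0], [0.15, 0, 0, 0, 0, 0], [0.15, 0, 0, 0, 0, 0], [0.15, 0, 0, 0, 0, 0]]

```text
time: 7.95
tool_pos: [607.4, -185.7, 70.4]
tcp_rot: [180.0, 0.0, 50.1]
ft_force: [-3.3, -4.6, -0.0]
finger_gap: 45.4
grip_force: 27.6
```

>>> play_rows:
  motion:
    - [[0.05, 0, 0, 0, 0, 0], [0.1, 0, 0, 0, 0, 0], [0.1, 0, 0, 0, 0, 0], [0.1, 0, 0, 0, 0, 0]]

```text
time: 8.35
tool_pos: [608.0, -185.0, 70.4]
tcp_rot: [180.0, 0.1, 50.1]
ft_force: [-3.2, -5.2, 1.0]
finger_gap: 45.1
grip_force: 27.6
```

>>> play_rows:
  motion:
    - [[-0.15, 0, 0, 0, 0, 0], [-0.15, 0, 0.4, 0, 0, 0], [-0.15, 0, 0.8, 0, 0, 0], [-0.15, 0, 0.85, 0, 0, 0], [-0.15, 0, 0.85, 0, 0, 0]]

```text
time: 8.85
tool_pos: [607.3, -185.1, 61.5]
tcp_rot: [-180.0, -0.0, 50.1]
ft_force: [0.3, -0.0, -0.8]
finger_gap: 45.4
grip_force: 25.5
```

>>> play_rows:
  motion:
    - [[0, 0, 0, 0, 0, 0], [0, 0, 0, 0, 0, 0], [0, 0, 0, 0, 0, 0], [0, 0, 0, 0, 0, 0], [0, 0, 0, 0, 0, 0]]
  jaw: 1

```text
time: 9.35
tool_pos: [607.4, -185.5, 61.8]
tcp_rot: [180.0, -0.0, 50.1]
ft_force: [0.5, -0.5, 0.3]
finger_gap: 85.4
grip_force: 0.0
```

>>> play_rows:
  motion:
    - [[0, 0, -3, 0, 0, 0], [0, 0, -7.5, 0, 0, 0], [0, 0, -12, 0, 0, 0], [0, 0, -16, 0, 0, 0], [0, 0, -16, 0, 0, 0]]

```text
time: 9.85
tool_pos: [610.8, -186.8, 230.6]
tcp_rot: [179.3, -0.2, 50.1]
ft_force: [0.6, -0.4, 0.8]
finger_gap: 85.4
grip_force: 0.0
```

```bash
python3 -c "
from bench import sensors;s=sensors.sense();print(s['tool_pos'],s['tcp_rot'])"; python3 plan.py 607.3 -185.6 222 50.1 372.7 -321.9 200 103.1 2; python3 joint.py >/dev/null; python3 -c "
from geo import *;print(ray('top',(370,338),98))"
```

```text
[ 610.83414238 -186.80209516  230.59036254] [179.30385724  -0.23041267  50.09372484]
[-12.75, -4.63, 1.1] az -26.5
[-9.35, -9.83, 1.1] az -26.5
[ 247.07185992 -241.62696896   98.        ]
```

>>> play_rows:
  motion:
    - [[-3.2, -1.2, 0.3, 0, 0, -7], [-6.4, -2.3, 0.6, 0, 0, -14], [-9.6, -3.5, 0.9, 0, 0, -21], [-12.75, -4.6, 1.1, 0, 0, -26.5], [-12.75, -4.6, 1.1, 0, 0, -26.5]]

```text
time: 10.35
tool_pos: [487.2, -255.4, 209.9]
tcp_rot: [-179.9, 0.0, 76.6]
ft_force: [0.1, -0.3, -0.3]
finger_gap: 85.6
grip_force: 0.0
```

>>> play_rows:
  motion:
    - [[-2.4, -2.5, 0.3, 0, 0, -7], [-4.8, -5.0, 0.6, 0, 0, -14], [-7.0, -7.5, 0.9, 0, 0, -21], [-9.35, -9.85, 1.1, 0, 0, -26.5], [-9.35, -9.85, 1.1, 0, 0, -26.5]]

```text
time: 10.85
tool_pos: [370.4, -323.2, 199.3]
tcp_rot: [-179.9, -0.0, 103.1]
ft_force: [0.8, -0.2, -0.2]
finger_gap: 85.6
grip_force: 0.0
```

>>> play_rows:
  motion:
    - [[0, 0, 2, 0, 0, 0], [0, 0, 4.5, 0, 0, 0], [0, 0, 6, 0, 0, 0], [0, 0, 6, 0, 0, 0], [0, 0, 6, 0, 0, 0]]

```text
time: 11.35
tool_pos: [373.2, -321.5, 140.0]
tcp_rot: [-180.0, -0.0, 103.1]
ft_force: [-0.1, -0.4, 0.0]
finger_gap: 85.1
grip_force: 0.0
```

```bash
python3 - <<'E'
from bench import sensors, optics
import cv2,numpy as np
a=optics.snapshot("top")["pixels"][:,:,::-1]; b=optics.snapshot("scene")["pixels"][:,:,::-1]
A=cv2.resize(a[115:315,290:490],(400,400),interpolation=2); B=cv2.resize(b[240:380,310:450],(400,400),interpolation=2)
cv2.imwrite("pics/h3.png",np.hstack([A,B]));s=sensors.sense();print(s["tool_pos"],s["tcp_rot"])
E
```

```text
[ 373.59315588 -322.30593161  141.12727085] [1.79941599e+02 9.41237793e-02 1.03088920e+02]
```

View pics/h3.png

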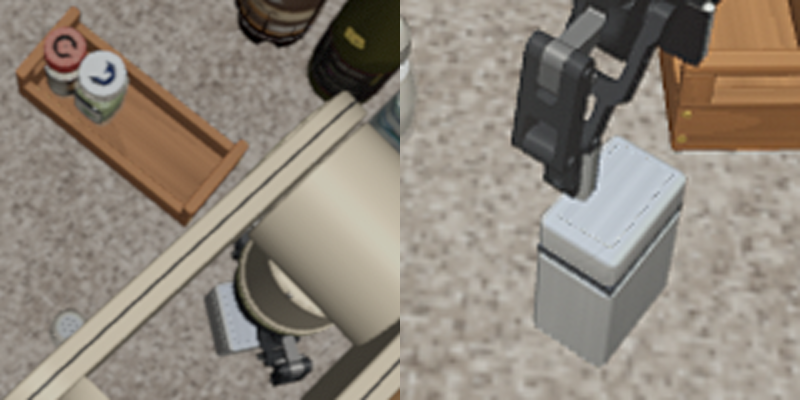

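>>> play_rows:
  motion:
    - [[0, 0, 1.5, 0, 0, 0], [0, 0, 3, 0, 0, 0], [0, 0, 4.5, 0, 0, 0], [0, 0, 5, 0, 0, 0], [0, 0, 5, 0, 0, 0]]

```text
time: 11.95
tool_pos: [371.8, -320.9, 88.1]
tcp_rot: [-179.9, -0.2, 103.1]
ft_force: [-0.0, -0.0, 0.6]
finger_gap: 85.4
grip_force: 0.0
```

>>> play_rows:
  motion:
    - [[0, 0, 1.5, 0, 0, 0], [0, 0, 3, 0, 0, 0], [0, 0, 3.3, 0, 0, 0], [0, 0, 3.3, 0, 0, 0], [0, 0, 3.3, 0, 0, 0]]

```text
time: 12.45
tool_pos: [373.2, -322.3, 57.7]
tcp_rot: [180.0, 0.1, 103.1]
ft_force: [-0.4, 0.3, 0.3]
finger_gap: 85.5
grip_force: 0.0
```

>>> play_rows:
  motion:
    - [[0, 0, 0, 0, 0, 0], [0, 0, 0, 0, 0, 0], [0, 0, 0, 0, 0, 0], [0, 0, 0, 0, 0, 0], [0, 0, 0, 0, 0, 0]]
  jaw: 0.5
  squeeze: 30

```text
time: 12.95
tool_pos: [373.2, -322.5, 57.8]
tcp_rot: [180.0, 0.1, 103.1]
ft_force: [-1.2, 0.3, 6.4]
finger_gap: 65.9
grip_force: 34.2
```

>>> play_rows:
  motion:
    - [[0, 0, -0.5, 0, 0, 0], [0, 0, -1.5, 0, 0, 0], [0, 0, -2, 0, 0, 0], [0, 0, -2, 0, 0, 0]]

```text
time: 13.35
tool_pos: [373.4, -322.4, 78.1]
tcp_rot: [179.9, 0.1, 103.1]
ft_force: [-0.3, -0.5, -2.2]
finger_gap: 65.4
grip_force: 34.4
```

```bash
python3 plan.py 373.4 -322.4 188 103.1 573.3 -223.1 188 50.1 2
```

```text
[2.57, 10.86, -0.0] az 26.5
[7.15, 8.57, -0.0] az 26.5
```

>>> play_rows:
  motion:
    - [[0, 0, -2, 0, 0, 0], [0, 0, -5, 0, 0, 0], [0, 0, -8, 0, 0, 0], [0, 0, -11, 0, 0, 0], [0, 0, -11, 0, 0, 0]]

```text
time: 13.85
tool_pos: [374.7, -323.8, 191.8]
tcp_rot: [179.8, 0.4, 103.1]
ft_force: [-0.1, -1.4, -2.5]
finger_gap: 65.6
grip_force: 35.1
```

>>> play_rows:
  motion:
    - [[0.5, 2.2, 0, 0, 0, 6], [1.1, 4.6, 0, 0, 0, 12], [1.7, 7.2, 0, 0, 0, 18], [2.2, 9.4, 0, 0, 0, 24], [2.57, 10.85, 0, 0, 0, 26.5]]

```text
time: 14.35
tool_pos: [473.3, -271.0, 185.1]
tcp_rot: [-179.9, -0.1, 76.4]
ft_force: [-0.3, -0.4, -2.3]
finger_gap: 66.0
grip_force: 35.1
```

>>> play_rows:
  motion:
    - [[1.5, 1.8, 0, 0, 0, 6], [3.2, 3.8, 0, 0, 0, 12], [5, 6, 0, 0, 0, 18], [6.4, 7.6, 0, 0, 0, 24], [7.15, 8.55, 0, 0, 0, 26.5]]

```text
time: 14.85
tool_pos: [573.1, -221.0, 184.7]
tcp_rot: [-179.9, 0.0, 49.9]
ft_force: [-0.2, -0.0, -2.7]
finger_gap: 65.4
grip_force: 35.0
```

>>> play_rows:
  motion:
    - [[0, 0, 1.5, 0, 0, 0], [0, 0, 3.5, 0, 0, 0], [0, 0, 5, 0, 0, 0], [0, 0, 5, 0, 0, 0], [0, 0, 5, 0, 0, 0]]

```text
time: 15.35
tool_pos: [571.4, -222.6, 135.8]
tcp_rot: [-179.9, 0.0, 50.1]
ft_force: [-0.1, -0.6, -1.0]
finger_gap: 65.6
grip_force: 35.0
```

```bash
python3 - <<'E'
from bench import sensors, optics
import cv2,numpy as np
a=optics.snapshot("top")["pixels"][:,:,::-1]; b=optics.snapshot("scene")["pixels"][:,:,::-1]
A=cv2.resize(a[115:235,295:415],(400,500),interpolation=2); B=cv2.resize(b[150:300,370:490],(400,500),interpolation=2)
cv2.imwrite("pics/h4.png",np.hstack([A,B]));s=sensors.sense();print(s["tool_pos"],s["tcp_rot"])
E
```

```text
[ 572.69311108 -223.02435106  137.74463002] [ 1.79916835e+02 -2.05486623e-02  5.00833253e+01]
```

View pics/h4.png

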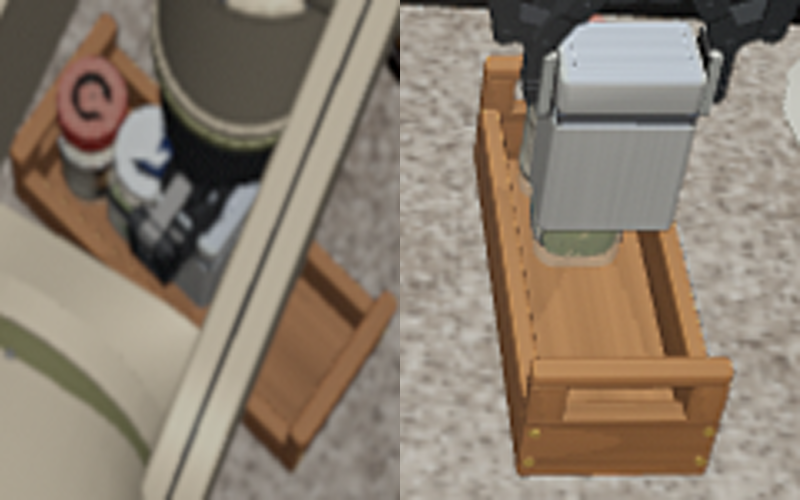

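```bash
python3 - <<'E'
from joint import *
cm=cams(np.load("fit.npy"))
ex=np.array([np.cos(np.radians(-129.9)),np.sin(np.radians(-129.9))]);ey=np.array([-ex[1],ex[0]])
c=np.array([581.3,-213.5])
def pr(l):
    X=np.r_[c+l[0]*ex+l[1]*ey,l[2]];K,R,t=cm["scene"];q=K@(R@X+t);p=q[:2]/q[2];return ((p-[370,150])/[.3,.3]+[400,0]).round(0)
print("tool local",(np.array([572.9,-223.0])-c)@np.c_[ex,ey])
for l in[(34.5,-33,80),(34.5,33,80),(34.5,-33,178),(34.5,33,178),(114.5,-46,0),(114.5,46,0),(114.5,-46,76),(114.5,46,76),(-114.5,-46,76),(102.5,-36,46),(102.5,36,46),(102.5,-46,46),(-102.5,-36,46),(-102.5,-46,46)]: print(l,pr(l))
E
```

```text
tool local [12.67624585 -0.35041578]
(34.5, -33, 80) [539. 238.]
(34.5, 33, 80) [675. 238.]
(34.5, -33, 178) [564.  82.]
(34.5, 33, 178) [713.  81.]
(114.5, -46, 0) [512. 472.]
(114.5, 46, 0) [702. 471.]
(114.5, -46, 76) [529. 370.]
(114.5, 46, 76) [732. 369.]
(-114.5, -46, 76) [483.  50.]
(102.5, -36, 46) [541. 392.]
(102.5, 36, 46) [694. 391.]
(102.5, -46, 46) [520. 392.]
(-102.5, -36, 46) [498. 106.]
(-102.5, -46, 46) [480. 106.]
```

>>> play_rows:
  motion:
    - [[0, 0.1, 1, 0, 0, 0], [0, 0.1, 2, 0, 0, 0], [0, 0.1, 2.8, 0, 0, 0], [0, 0.1, 2.8, 0, 0, 0]]

```text
time: 15.85
tool_pos: [571.8, -222.5, 106.4]
tcp_rot: [-179.8, 0.0, 50.1]
ft_force: [-0.5, 0.7, -2.1]
finger_gap: 65.7
grip_force: 35.1
```

>>> play_rows:
  motion:
    - [[0, 0, 0.5, 0, 0, 0], [0, 0, 1, 0, 0, 0], [0, 0, 1.5, 0, 0, 0], [0, 0, 1.5, 0, 0, 0]]

```text
time: 16.25
tool_pos: [572.5, -222.9, 92.7]
tcp_rot: [-179.9, 0.0, 50.1]
ft_force: [-0.2, 0.4, -3.4]
finger_gap: 65.5
grip_force: 35.1
```

>>> play_rows:
  motion:
    - [[0, 0, 0.7, 0, 0, 0], [0, 0, 1.4, 0, 0, 0], [0, 0, 2.1, 0, 0, 0], [0, 0, 2.1, 0, 0, 0]]

```text
time: 16.65
tool_pos: [572.0, -222.6, 70.9]
tcp_rot: [-179.8, 0.0, 50.1]
ft_force: [-0.2, 0.5, -3.9]
finger_gap: 66.0
grip_force: 35.1
```

>>> play_rows:
  motion:
    - [[0.1, 0, 0, 0, 0, 0], [0.2, 0, 0, 0, 0, 0], [0.2, 0, 0, 0, 0, 0], [0.2, 0, 0, 0, 0, 0]]

```text
time: 17.05
tool_pos: [574.3, -222.0, 73.0]
tcp_rot: [180.0, 0.0, 50.1]
ft_force: [-1.6, -2.6, -3.1]
finger_gap: 65.6
grip_force: 35.0
```

>>> play_rows:
  motion:
    - [[-0.15, 0, 0, 0, 0, 0], [-0.15, 0, 0.4, 0, 0, 0], [-0.15, 0, 0.7, 0, 0, 0], [-0.15, 0, 0.7, 0, 0, 0]]

```text
time: 17.45
tool_pos: [573.6, -222.6, 65.8]
tcp_rot: [180.0, -0.0, 50.1]
ft_force: [-0.4, 1.6, 0.8]
finger_gap: 65.7
grip_force: 35.5
```

>>> play_rows:
  motion:
    - [[0, 0, 0, 0, 0, 0], [0, 0, 0, 0, 0, 0], [0, 0, 0, 0, 0, 0], [0, 0, 0, 0, 0, 0], [0, 0, 0, 0, 0, 0]]
  jaw: 1

```text
time: 17.95
tool_pos: [573.5, -222.8, 65.8]
tcp_rot: [180.0, -0.0, 50.1]
ft_force: [1.2, -0.5, 0.0]
finger_gap: 85.5
grip_force: 0.0
```

```bash
python3 plan.py 573.4 -222.7 266 50.1 444.5 -47 240 50.1 1; python3 - <<'E'
from geo import *
S=lambda u,v:np.array([240+u/2.4,125+v/2.4]);T=lambda u,v:np.array([245+u/3.15,115+v/3.15])
# foot: nearest/bottom rim points in each view -> centre is 29mm further from the camera (ground dir)
for c,uv in(("scene",S(152,266)),("top",T(95,445))):
    X=ray(c,uv,0);K,R,t=CAM[c];d=(X+R.T@t)[:2];d/=np.linalg.norm(d);print(c,X.round(1),(X[:2]+29*d).round(1))
E
```

```text
[5.21, -21.16, 2.6] az -0.0
scene [422.4 -72.9   0. ] [439.3 -49.3]
top [411.5 -53.7   0. ] [434.8 -36.5]
```

>>> play_rows:
  motion:
    - [[0, 0, -3, 0, 0, 0], [0, 0, -7.5, 0, 0, 0], [0, 0, -12, 0, 0, 0], [0, 0, -16, 0, 0, 0], [0, 0, -20, 0, 0, 0]]

```text
time: 18.45
tool_pos: [573.3, -222.7, 267.8]
tcp_rot: [180.0, -0.0, 50.1]
ft_force: [1.6, -0.9, -0.7]
finger_gap: 85.3
grip_force: 0.0
```

>>> play_rows:
  motion:
    - [[1.2, -4.8, 0.5, 0, 0, 0], [2.4, -9.6, 1.2, 0, 0, 0], [3.6, -14.4, 1.8, 0, 0, 0], [4.8, -19.2, 2.4, 0, 0, 0], [5.2, -21.1, 2.6, 0, 0, 0]]

```text
time: 18.95
tool_pos: [442.6, -44.7, 238.9]
tcp_rot: [-179.9, -0.0, 50.2]
ft_force: [0.7, -0.3, -0.1]
finger_gap: 85.6
grip_force: 0.0
```

>>> play_rows:
  motion:
    - [[0, 0, 0.5, 0, 0, 0], [0, 0, 0.5, 0, 0, 0]]

```text
time: 19.15
tool_pos: [445.0, -47.5, 234.5]
tcp_rot: [180.0, 0.0, 50.1]
ft_force: [-1.1, -0.9, -0.7]
finger_gap: 85.0
grip_force: 0.0
```

```bash
python3 - <<'E'
from bench import sensors, optics
import cv2,numpy as np
a=optics.snapshot("top")["pixels"][:,:,::-1]; b=optics.snapshot("scene")["pixels"][:,:,::-1]
A=cv2.resize(a[150:290,220:420],(400,280),interpolation=2); A=cv2.copyMakeBorder(A,0,220,0,0,0); B=cv2.resize(b[60:260,240:400],(400,500),interpolation=2)
cv2.imwrite("pics/h5.png",np.hstack([A,B]));s=sensors.sense();print(s["tool_pos"],s["tcp_rot"])
E
```

```text
[445.46467613 -48.23679309 234.91691261] [1.79976723e+02 6.73257870e-03 5.00523894e+01]
```

View pics/h5.png

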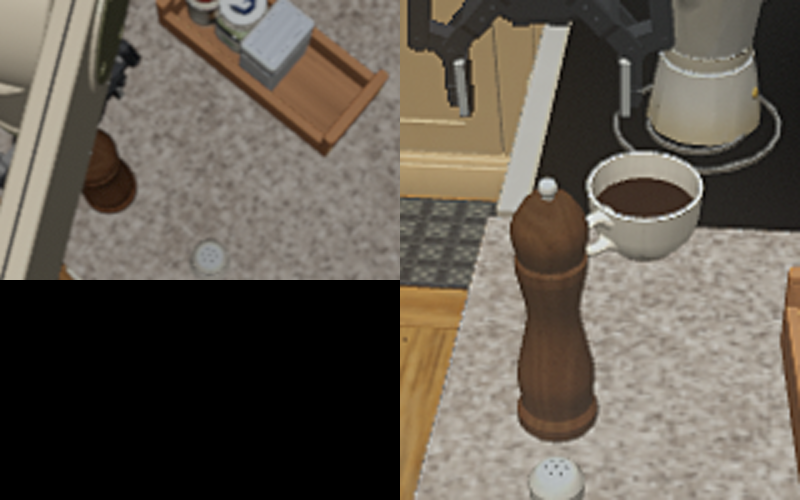

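```bash
python3 - <<'E'
from joint import *
cm=cams(np.load("fit.npy"));K,R,t=cm["scene"]
for X in([445.4,-48.2,200],[445.4,-48.2,195],[445.4,-48.2,248],[445.4,-48.2,244]):
    q=K@(R@np.array(X)+t);print(X,(q[:2]/q[2]).round(1),proj("scene",X).round(1))
E
```

```text
[445.4, -48.2, 200] [300.  133.2] [[300.3 130.9]]
[445.4, -48.2, 195] [300.2 135.8] [[300.5 133.6]]
[445.4, -48.2, 248] [298.6 106.2] [[299.  103.8]]
[445.4, -48.2, 244] [298.7 108.5] [[299.1 106.1]]
```

>>> play_rows:
  motion:
    - [[0, -0.1, 1.5, 0, 0, 0], [0, -0.1, 3, 0, 0, 0], [0, -0.1, 4.5, 0, 0, 0], [0, -0.1, 4.5, 0, 0, 0]]

```text
time: 19.65
tool_pos: [442.2, -46.6, 185.9]
tcp_rot: [-179.7, 0.2, 50.1]
ft_force: [0.1, 0.2, 0.3]
finger_gap: 85.7
grip_force: 0.0
```

>>> play_rows:
  motion:
    - [[0, 0, 1.5, 0, 0, 0], [0, 0, 3, 0, 0, 0], [0, 0, 4.1, 0, 0, 0], [0, 0, 4.1, 0, 0, 0]]

```text
time: 20.05
tool_pos: [442.7, -46.5, 146.3]
tcp_rot: [-179.8, 0.1, 50.1]
ft_force: [0.8, -0.0, -0.3]
finger_gap: 84.9
grip_force: 0.0
```

>>> play_rows:
  motion:
    - [[0, 0, 0, 0, 0, 0], [0, 0, 0, 0, 0, 0], [0, 0, 0, 0, 0, 0], [0, 0, 0, 0, 0, 0], [0, 0, 0, 0, 0, 0]]
  jaw: 0.4
  squeeze: 40

```text
time: 20.55
tool_pos: [445.0, -47.0, 150.1]
tcp_rot: [179.9, -0.1, 50.1]
ft_force: [-1.8, 0.4, 6.4]
finger_gap: 48.2
grip_force: 41.4
```

>>> play_rows:
  motion:
    - [[0, 0, -0.7, 0, 0, 0], [0, 0, -1.5, 0, 0, 0], [0, 0, -2, 0, 0, 0], [0, 0, -2, 0, 0, 0]]

```text
time: 20.95
tool_pos: [444.8, -47.0, 170.0]
tcp_rot: [179.9, -0.0, 50.1]
ft_force: [-0.8, 0.5, -1.9]
finger_gap: 47.7
grip_force: 41.6
```

```bash
python3 plan.py 444.8 -47 285 50.1 537.4 -266.1 285 50.1 1
```

```text
[-10.87, 21.16, -0.0] az -0.0
```

>>> play_rows:
  motion:
    - [[0, 0, -2, 0, 0, 0], [0, 0, -5, 0, 0, 0], [0, 0, -8, 0, 0, 0], [0, 0, -10.5, 0, 0, 0], [0, 0, -11.5, 0, 0, 0]]

```text
time: 21.45
tool_pos: [445.2, -47.1, 286.5]
tcp_rot: [179.8, -0.1, 50.1]
ft_force: [0.7, -0.6, -1.8]
finger_gap: 48.0
grip_force: 41.8
```

>>> play_rows:
  motion:
    - [[-1, 2, 0, 0, 0, 0], [-2.5, 5, 0, 0, 0, 0], [-4.3, 8.5, 0, 0, 0, 0], [-6.1, 12, 0, 0, 0, 0], [-7.7, 15, 0, 0, 0, 0]]

```text
time: 21.95
tool_pos: [509.9, -203.8, 282.2]
tcp_rot: [-179.9, 0.0, 50.1]
ft_force: [0.1, -0.2, -1.9]
finger_gap: 48.1
grip_force: 41.9
```

>>> play_rows:
  motion:
    - [[-1.5, 3.0, 0, 0, 0, 0], [-2.6, 5.0, 0, 0, 0, 0], [-3.2, 6.15, 0, 0, 0, 0], [-3.2, 6.15, 0, 0, 0, 0], [-3.2, 6.15, 0, 0, 0, 0]]

```text
time: 22.45
tool_pos: [536.2, -265.4, 283.1]
tcp_rot: [-179.9, -0.0, 50.1]
ft_force: [-0.2, 1.0, -1.1]
finger_gap: 48.1
grip_force: 42.0
```

>>> play_rows:
  motion:
    - [[0, 0, 1, 0, 0, 0], [0, 0, 2, 0, 0, 0], [0, 0, 2.5, 0, 0, 0], [0, 0, 2.5, 0, 0, 0], [0, 0, 2.5, 0, 0, 0]]

```text
time: 22.95
tool_pos: [536.4, -265.9, 258.6]
tcp_rot: [-180.0, 0.0, 50.1]
ft_force: [-0.1, 0.0, -1.2]
finger_gap: 48.1
grip_force: 42.0
```

```bash
python3 - <<'E'
from bench import sensors, optics
import cv2,numpy as np
a=optics.snapshot("top")["pixels"][:,:,::-1]; b=optics.snapshot("scene")["pixels"][:,:,::-1]
cv2.imwrite("pics/h6b.png",b);cv2.imwrite("pics/h6a.png",a);s=sensors.sense();print(s["tool_pos"],s["tcp_rot"])
from joint import *
cm=cams(np.load("fit.npy"));K,R,t=cm["scene"]
c=np.array([581.3,-213.5]);ex=np.array([-.6414,-.7672]);ey=-np.array([ex[1],-ex[0]])
print("local",(s["tool_pos"][:2]-c)@np.c_[ex,ey])
E
```

```text
[ 536.65413395 -266.19893287  259.3297296 ] [ 1.79955847e+02 -4.76850542e-03  5.00938468e+01]Traceback (most recent call last):
  File "<stdin>", line 8, in <module>
TypeError: tuple indices must be integers or slices, not str
```

>>> play_rows:
  motion:
    - [[0, 0, 1, 0, 0, 0], [0, 0, 2, 0, 0, 0], [0, 0, 3, 0, 0, 0], [0, 0, 3, 0, 0, 0]]

```text
time: 23.45
tool_pos: [535.3, -265.5, 225.8]
tcp_rot: [-179.8, 0.0, 50.1]
ft_force: [-0.6, 0.5, -2.1]
finger_gap: 48.1
grip_force: 42.0
```

>>> play_rows:
  motion:
    - [[0, 0, 1, 0, 0, 0], [0, 0, 2, 0, 0, 0], [0, 0, 3, 0, 0, 0], [0, 0, 3, 0, 0, 0]]

```text
time: 23.85
tool_pos: [535.4, -265.5, 196.3]
tcp_rot: [-179.8, 0.0, 50.1]
ft_force: [0.7, 0.7, -2.4]
finger_gap: 47.8
grip_force: 42.0
```

>>> play_rows:
  motion:
    - [[0, 0, 1, 0, 0, 0], [0, 0, 2, 0, 0, 0], [0, 0, 3, 0, 0, 0], [0, 0, 3.4, 0, 0, 0], [0, 0, 3.4, 0, 0, 0]]

```text
time: 24.35
tool_pos: [535.9, -265.8, 163.5]
tcp_rot: [-179.9, 0.0, 50.1]
ft_force: [-0.3, 0.1, -2.0]
finger_gap: 47.9
grip_force: 42.0
```

>>> play_rows:
  motion:
    - [[0, 0, 0.3, 0, 0, 0], [0, 0, 0.55, 0, 0, 0], [0, 0, 0.55, 0, 0, 0], [0, 0, 0.55, 0, 0, 0]]

```text
time: 24.75
tool_pos: [536.6, -266.2, 159.5]
tcp_rot: [180.0, -0.0, 50.1]
ft_force: [0.1, -0.5, -1.0]
finger_gap: 47.9
grip_force: 42.0
```

>>> play_rows:
  motion:
    - [[0, 0, 0.1, 0, 0, 0], [0, 0, 0.15, 0, 0, 0], [0, 0, 0.15, 0, 0, 0], [0, 0, 0.15, 0, 0, 0]]

```text
time: 25.15
tool_pos: [536.7, -266.3, 158.2]
tcp_rot: [180.0, -0.0, 50.1]
ft_force: [0.2, 1.1, 0.8]
finger_gap: 48.0
grip_force: 42.2
```

>>> play_rows:
  motion:
    - [[0, 0, 0, 0, 0, 0], [0, 0, 0, 0, 0, 0], [0, 0, 0, 0, 0, 0], [0, 0, 0, 0, 0, 0], [0, 0, 0, 0, 0, 0]]
  jaw: 1

```text
time: 25.65
tool_pos: [536.5, -266.2, 157.8]
tcp_rot: [-180.0, 0.0, 50.1]
ft_force: [1.1, -0.1, -0.0]
finger_gap: 85.4
grip_force: 0.0
```

>>> play_rows:
  motion:
    - [[0, 0, -2, 0, 0, 0], [0, 0, -5, 0, 0, 0], [0, 0, -9, 0, 0, 0], [0, 0, -12, 0, 0, 0], [0, 0, -12, 0, 0, 0]]

```text
time: 26.15
tool_pos: [538.6, -267.4, 284.3]
tcp_rot: [179.5, -0.1, 50.1]
ft_force: [-0.6, 0.0, 0.1]
finger_gap: 85.2
grip_force: 0.0
```

>>> play_rows:
  motion:
    - [[0, -4.5, 0, 0, 0, 0], [0, -9, 0, 0, 0, 0], [0, -13.5, 0, 0, 0, 0], [0, -18, 0, 0, 0, 0], [0, -20, 0, 0, 0, 0]]

```text
time: 26.65
tool_pos: [380.9, -136.0, 276.9]
tcp_rot: [-179.9, -0.0, 50.1]
ft_force: [0.4, -0.6, -0.3]
finger_gap: 85.3
grip_force: 0.0
```

```bash
python3 - <<'E'
from bench import sensors, optics
import cv2,numpy as np
a=optics.snapshot("top")["pixels"][:,:,::-1]; b=optics.snapshot("scene")["pixels"][:,:,::-1]
A=cv2.resize(a[110:240,290:420],(400,500),interpolation=2); B=cv2.resize(b[90:310,360:500],(400,500),interpolation=2)
cv2.imwrite("pics/h7.png",np.hstack([A,B]))
E
```

```text
(no output)
```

View pics/h7.png

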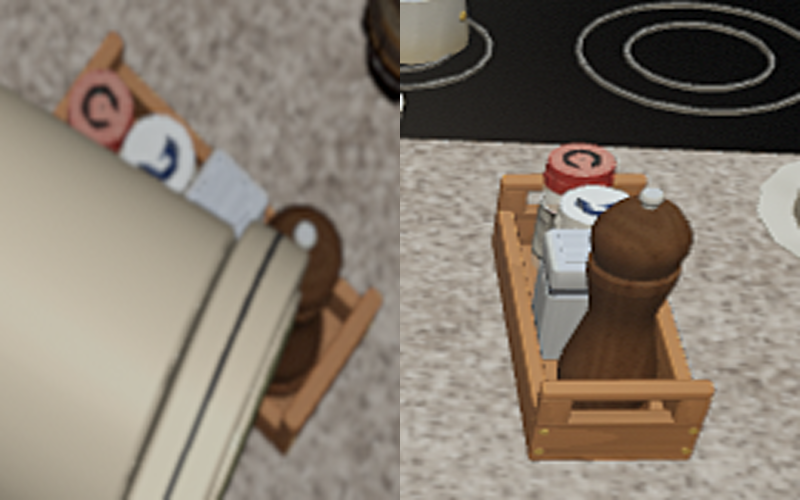

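```bash
python3 - <<'E'
from joint import *
cm=cams(np.load("fit.npy"))
for c in("scene","top"):
    K,R,t=cm[c]
    for X in([536.5,-266.2,208],[536.5,-266.2,190],[536.5,-266.2,8]):
        q=K@(R@np.array(X)+t);p=q[:2]/q[2]
        print(c,X,p.round(1),((p-[360,90])*[400/140,500/220]+[400,0] if c=="scene" else (p-[290,110])*[400/130,500/130]).round(0))
E
```

```text
scene [536.5, -266.2, 208] [448.2 173.9] [652. 191.]
scene [536.5, -266.2, 190] [446.1 183.8] [646. 213.]
scene [536.5, -266.2, 8] [428.7 266.6] [596. 401.]
top [536.5, -266.2, 208] [388.4 170.9] [303. 234.]
top [536.5, -266.2, 190] [387.3 173.8] [299. 245.]
top [536.5, -266.2, 8] [377.6 198.6] [269. 341.]
```

The knob is at scene crop (652,195) and top crop (305,234). Upright predictions are (652,191) and (303,234), so the mill stands straight. All four sit in one row inside the level caddy.

```bash
python3 -c "
from bench import job;print(job.hand_in())"
```

```text
the job is handed in; nothing more can be done
None
```

I handed the job in after about 27 s of robot time: the red jar, white jar, tea tin and pepper mill stand in one row in the caddy, and I left the salt shaker, coffee cup and green tin untouched.

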